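# Return a vial carton through the spring flap of the pharmacy returns bin

### The arm

A 7-joint arm with a two-finger parallel gripper is mounted at the origin on the work surface. World frame = base frame: x ahead of the robot, y to its left, z up, the work surface at z = 0. Lengths are in m, angles in rad, forces in N, time in s.
With the tool pointing down it reaches from about 0.425 to 0.925 m from the base axis. Payload 6.8 kg.
Tool frame: the origin (TCP) lies midway between the tips of the shut fingers; the grasp point (between the pads) lies 19 mm behind it; x points along the fingers, y is the direction in which the jaws open and shut, and the axes are right-handed (so a half turn about x gives the same grasp; the last joint's range is limited). The gripper opens to 85 mm and grips with 20 to 120 N. Pads are 22 mm wide; open, the fingers measure 114 mm over their backs; the gripper's body (76 mm by 85 mm) begins 54 mm behind the grasp point. The pads swing forward as they close: fully open they stand 13 mm farther back than shut.
Start: joints at [-1.314, 0.477, 0.022, 1.555, -0.011, 1.109, -0.083], TCP at [0.241, 0.631, 0.231] pointing down, gripper open.
Joint ranges: [-2.96, 2.96], [-0.34, 2.1], [-1.41, 1.46], [0.24, 2.44], [-1.37, 4.51], [0.17, 1.92], [-2.96, 2.96]. Speed limits (rad/s): [2.39, 2.39, 3.14, 3.14, 3.14, 3.14, 3.14].

### API

Orientations are given as a rotation vector (axis times angle).
In Python, from bench import r, viewer, nets gives the robot as it stands.
- The arm moves only by the shell command python3 -m pendant 'ROWS' [FORCE]. ROWS is JSON, one flat list of numbers, 5 for each row, row after row: the finger opening in mm, from 0 to 85.4, then the shift along the tool's x, y, z in mm, then the turn about the tool's x in rad. A call has 1 to 20 rows; each row shifts and turns the commanded pose from where the row before left it, along the tool's axes as they then stand; what a row does not reach is not made up. A row lasts 1/8 s, in which the tool goes at most 62.5 mm and 10.7 degrees, less where a joint would pass 70% of its speed; a pose out of reach is approached as far as the arm can. A call with a gripper value outside its range is refused whole. The fingers move at their own pace and stop on an object; FORCE is the grip in N (left out, the last holds). Time passes only in rows, so rows that do not move let the fingers close. It gives the time, the measured TCP pose, the force and the opening at its end, in the units of the state.
- r.get_obs(): the state, without advancing time (a new reading comes with each control period).
- viewer.grab_frame(name): name is "scene" or "top" or "wrist"; returns (picture, depth): 384x512x3 uint8, red, green, blue; 384x512 float32, m along the optical axis (not along the pixel's ray), 0 where there is no reading.
- viewer.calibration(name): a dict with "mtx" (3x3 intrinsics, pixels), "world_to_cam" (4x4, takes a point from world to camera coordinates). Camera axes: x right, y up, looking along -z (the intrinsics and any distortion apply to the point x, -y, -z); pixel columns grow to the right and rows downward; lengths in m; the calibration is good to about 2 mm. A picture is of the moment at which its call begins: read the wrist's pose just before it. calibration takes no time and is no camera call; for the wrist camera it gives the pose at the moment of the call.
- r.hand_in(): hands the job in, once; it reports no verdict.
Trained networks look in the newest picture that a camera, given by its name, has taken for a name from the list of things; names that differ only in an ending like _2 or _b are one class to them, and where a whole thing is asked for, a point or a joint stands for the part that bears it (a point fixed in the world has none). Each returns a list of dicts, best first, with "score" (0 to 1); they miss things now and then, are a little off and sometimes report something else, mostly with a low value. They report only what shows in the picture. A call takes as long as a camera call.
- nets.look_for(name, camera): "location" ([x, y, z] in m, in world coordinates, good to about 4 mm: the middle of the surface that is visible of it).
- nets.silhouettes(name, camera): "mask" (384x512 bool, what is visible of it).
The state is a dict: "clock": time; "joints": joint angles; "qvel": joint speeds; "tau": joint torques, N m; "tcp_pos": TCP position; "orientation": TCP orientation; "contact_force": force on the tool from outside, world axes, zero at the start; "moment": the same for the moment, N m; "grip_width": finger opening in m.
Only numpy, scipy, OpenCV 4.12 (cv2) and the standard library are available. Lean on these libraries where they do the work, as an engineer would, in place of code of your own. Each camera call takes 0.05 s, during which the arm holds its last target. There are 200 camera calls.

### The job

Put the yellow-and-red vial carton into the returns bin: with one finger press the orange bar down so that the sprung flap drops fully open while the carton is still back on the ledge, keep it held open, and with the other finger push the carton along the ledge and over the edge so that it falls into the bin. Then let the flap close by itself. Only push the carton, never pick it up or slide it onto a closed flap, and leave the bottles, cartons and other things where they stand.

Things in the scene. Friction and masses are not known exactly. Their poses are not given: they have to be found in the camera images.
- bin: White fixed returns bin with a grey flat top; origin on the table, z up. In its own frame it spans x -170 to +160 mm, y -130 to +160 mm, top at z = 160 mm (hollow, 5 mm walls, inner floor at 8 mm). The opening in the top spans x 0 to +130, y -50 to +100 mm. The top at x below 0 is the ledge on which the carton lies.
- ledge_edge (a point): Point on the ledge's edge at the opening (bin x = 0, y = 0, z = 160 mm), axes as the bin's. The carton is pushed along +x over this edge into the opening.
- flap (a joint): Opening angle of the blue flap in the opening, rad: 0 closed, 0.54 fully open (stop). A spring shuts it: about 3 N down on the bar begins to open it, 4 to 6 N holds it fully open; the carton's weight does not open it.
- flap_hinge (a point): Middle of the flap's hinge line (bin x = 65, y = -50, z = 160 mm), which runs parallel to the bin's x. The flap reaches 145 mm to +y and that side swings down into the bin: it slopes 12 degrees down to +y when closed, 43 degrees fully open, so that the carton slides off it to +y, under the bar.
- press_bar (a point): Middle of the top face of the orange press bar fixed to the flap: a strip 250 mm long (bin x -150 to +100 mm, so also over the ledge), 34 wide, 6 thick; a finger may slide along it. Closed: at bin y +50, z 230 mm, face leaning 31 degrees (+y edge higher). Fully down: y +72, z 169 mm, level; on the way it moves 22 mm to +y.
- carton_center (a point): Centre of the loose carton to be returned: yellow with a red band, 60 mm (its x) by 42 mm (its y) by 30 mm high, about 60 g, flat on the ledge so that its centre is 15 mm above it. It starts with its long side within about 12 degrees of the bin's x, its centre 42 to 68 mm before the opening's edge and at bin y -15 to +10 mm.
- dropper: Bystander: small amber dropper bottle, 26 mm diameter, 55 mm high, standing on the ledge near bin y = -95 mm; origin at the centre of its underside.
- pill_bottle: Bystander on the table: amber pill jar, white cap, 44 mm diameter, 75 mm high; origin under its centre.
- tub: Bystander on the table: white tub with blue label, 76 mm diameter, 90 mm high; origin under its centre.
- blue_carton: Bystander on the table: blue carton 55 x 100 x 35 mm; origin under its centre.
- green_carton: Bystander on the table: white carton with green band 50 x 80 x 40 mm; origin under its centre.
- pill_cup: Bystander on the table: small blue cup, 60 mm diameter, 40 mm high; origin under its centre.
- scanner: Bystander on the table: black barcode scanner on its foot, about 115 x 70 x 110 mm; origin under the centre of its foot.

How it is judged:
On the way, in this order (a step that is already met when the one before it is completed fails the run):
1. the flap is pressed well open (past 0.4 rad) while the carton is still on the ledge (value of joint flap above 0.4 rad and x of carton_center in the frame of bin below -0.015 m and z of carton_center in the frame of bin above 0.165 m), for 0.2 s.
2. the carton has dropped through into the bin while the flap was held open (z of carton_center in the frame of bin below 0.1 m and x of carton_center in the frame of bin between -0.165 and 0.155 m and y of carton_center in the frame of bin between -0.125 and 0.155 m and value of joint flap above 0.25 rad), for 0.05 s.
At the end, for the whole second after the job is handed in: The carton lies at rest inside the bin (its centre more than 60 mm below the bin's top and within its walls) and the flap has closed again (below 0.06 rad) (z of carton_center in the frame of bin below 0.1 m and x of carton_center in the frame of bin between -0.165 and 0.155 m and y of carton_center in the frame of bin between -0.125 and 0.155 m and value of joint flap below 0.06 rad and linear speed of carton below 0.02 m/s); the robot touches nothing.
It fails at once if the carton is lifted (more than about 25 mm above where it lay on the ledge) (z of carton_center in the frame of bin above 0.2 m).
It fails at once if the carton is on the flap while the flap is not held open (below 0.25 rad) (x of carton_center in the frame of bin above 0.005 m and z of carton_center in the frame of bin above 0.125 m and value of joint flap below 0.25 rad).
It fails at once if a bystander is moved by more than 30 mm (distance of any of dropper, pill_bottle, tub, blue_carton, green_carton, pill_cup, scanner from where it was at the start of the episode above 0.03 m).
It also fails if it takes over 38 s, if anything falls off the work surface, if the arm or the gripper's body presses on something with over 40 N, if the wrist force passes 120 N, or if a joint passes its speed limit or range.

## Working session

There is one attempt and no reset: what is moved stays moved. The work goes in short steps, Python scripts to look and compute and a shell command to move; the robot and the scene stay as the last step left them, time stands still between calls to the robot, and variables do not carry over. Pictures are saved under pics/ and viewed, about 8 in all and at most 12, crops included, and the job is handed in when it is done.

```bash
ls; mkdir -p pics
cat > h.py <<'E'
import numpy as np, cv2
from bench import r, viewer, nets
from scipy.spatial.transform import Rotation as R
def grab(n): 
    im,d=viewer.grab_frame(n); c=viewer.calibration(n); return im,d,c
def pts(d,c):
    K=c["mtx"]; v,u=np.mgrid[:384,:512]
    x=(u-K[0,2])/K[0,0]*d; y=(v-K[1,2])/K[1,1]*d
    P=np.stack([x,-y,-d,np.ones_like(d)],-1)
    return (P@np.linalg.inv(c["world_to_cam"]).T)[...,:3]
def save(n,im): cv2.imwrite("pics/"+n+".png",cv2.cvtColor(im,cv2.COLOR_RGB2BGR))
E
python3 - <<'E'
from h import *
o=r.get_obs();print({k:np.round(v,3) for k,v in o.items()}); print(R.from_rotvec(o["orientation"]).as_matrix().round(3))
ims=[]
for n in ["scene","top"]:
    im,d,c=grab(n); ims.append(im); print(n,np.linalg.inv(c["world_to_cam"]).round(3).tolist(), c.keys())
    np.savez("pics/"+n,im=im,P=pts(d,c),d=d)
    for t in ["bin","carton_center","press_bar","flap","dropper","tub","scanner","blue_carton","green_carton","pill_cup","pill_bottle"]:
        print(t,[(round(q["score"],2),np.round(q["location"],3).tolist()) for q in nets.look_for(t,n)[:2]])
save("a",cv2.resize(np.vstack(ims),(400*1,600)) if 0 else np.hstack(ims)[:, :])
save("s0",ims[0]);save("t0",ims[1])
E
```

```text
pics
{'clock': np.float64(0.0), 'joints': array([-1.314,  0.478,  0.022,  1.556, -0.011,  1.109, -0.083]), 'qvel': array([ 0.   ,  0.001, -0.001, -0.001, -0.001, -0.001, -0.001]), 'tau': array([-1.0000e-03, -5.9645e+01,  1.6080e+00, -2.8120e+01,  1.3000e-02,
        9.0000e-03,  0.0000e+00]), 'tcp_pos': array([0.241, 0.63 , 0.23 ]), 'orientation': array([ 0.285,  1.552, -0.288]), 'contact_force': array([-0.615,  0.799, -0.397]), 'moment': array([ 0.042, -0.024,  0.025]), 'grip_width': np.float64(0.085)}
[[-0.001  0.357  0.934]
 [-0.002  0.934 -0.357]
 [-1.    -0.002  0.   ]]
scene [[0.467, -0.725, 0.507, 1.219], [0.884, 0.376, -0.277, -0.411], [0.01, 0.578, 0.816, 1.346], [0.0, 0.0, 0.0, 1.0]] dict_keys(['mtx', 'world_to_cam'])
bin [(0.78, [0.623, -0.085, 0.162])]
carton_center [(0.55, [0.516, -0.11, 0.19]), (0.55, [0.615, -0.087, 0.159])]
press_bar [(0.57, [0.626, -0.048, 0.153])]
flap [(0.65, [0.628, -0.054, 0.154])]
dropper [(0.47, [0.499, -0.192, 0.197]), (0.46, [0.624, -0.049, 0.154])]
tub [(0.56, [0.604, 0.393, 0.068])]
scanner [(0.85, [0.384, -0.44, 0.106])]
blue_carton [(0.76
[... 254 characters left out ...]
 [0.012, 0.056, 0.998, 1.148], [0.0, 0.0, 0.0, 1.0]] dict_keys(['mtx', 'world_to_cam'])
bin [(0.83, [0.574, -0.069, 0.161])]
carton_center [(0.73, [0.513, -0.109, 0.189]), (0.22, [0.618, -0.052, 0.156])]
press_bar [(0.81, [0.622, -0.056, 0.158])]
flap [(0.75, [0.618, -0.05, 0.153]), (0.34, [0.362, -0.426, 0.103])]
dropper [(0.64, [0.576, -0.066, 0.161]), (0.56, [0.485, -0.185, 0.196])]
tub [(0.64, [0.583, 0.397, 0.088])]
scanner [(0.8, [0.36, -0.425, 0.105])]
blue_carton [(0.97, [0.623, -0.428, 0.033]), (0.34, [0.584, 0.398, 0.088])]
green_carton [(0.92, [0.46, -0.404, 0.043])]
pill_cup [(0.62, [0.454, 0.403, 0.074]), (0.55, [0.337, 0.418, 0.015])]
pill_bottle [(0.54, [0.455, 0.402, 0.075])]
```

View pics/s0.png

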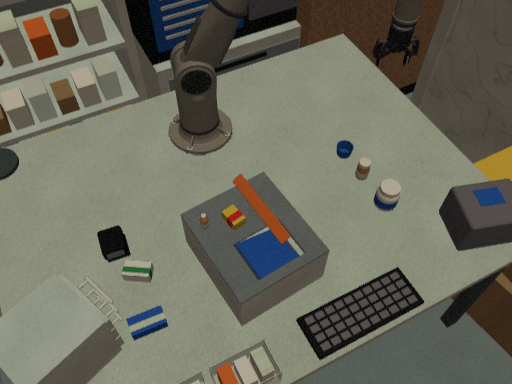

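View pics/t0.png

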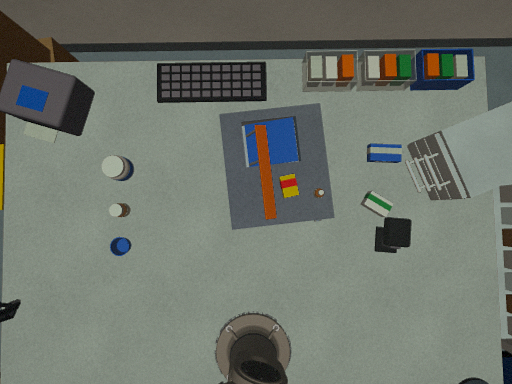

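Run:
```python
from h import *
for n in ["scene","top"]:
    z=np.load(f"pics/{n}.npz");P=z["P"];im=z["im"];hsv=cv2.cvtColor(im,cv2.COLOR_RGB2HSV)
    Z=P[...,2];ok=(z["d"]>0)&(P[...,0]>.3)&(P[...,0]<.9)&(abs(P[...,1]+.07)<.25)
    m=ok&(abs(Z-.16)<.006)
    print(n,"top pts",m.sum(),np.median(Z[m])); 
    print(cv2.minAreaRect((P[m][:,:2]*1000).astype(np.float32)))
    H,S,V=[hsv[...,i] for i in range(3)]
    o=ok&(H>=8)&(H<=18)&(S>150)&(Z>.17)
    q=P[o]; print("orange",o.sum(),np.percentile(q,[1,50,99],axis=0).round(3).tolist()) 
    y=ok&(H>=22)&(H<=34)&(S>120)&(Z>.17); q=P[y]
    print("yellow",y.sum(),np.percentile(q,[1,50,99],axis=0).round(3).tolist())
    k=(ok&(abs(Z-.19)<.006)&(np.hypot(P[...,0]-.514,P[...,1]+.11)<.05)); print("cartontop",k.sum(),cv2.minAreaRect((P[k][:,:2]*1000).astype(np.float32)))
```

```text
scene top pts 7311 0.15938790676402403
((570.22900390625, -75.20979309082031), (334.0345153808594, 293.0404968261719), 5.541049957275391)
orange 986 [[0.427, -0.194, 0.189], [0.547, -0.042, 0.23], [0.668, -0.02, 0.241]]
yellow 197 [[0.481, -0.133, 0.172], [0.504, -0.11, 0.189], [0.544, -0.083, 0.195]]
cartontop 279 ((512.2821655273438, -108.0849380493164), (63.50053024291992, 43.022281646728516), 9.126523971557617)
top top pts 8866 0.15991572509414193
((571.7442016601562, -77.587646484375), (330.3104553222656, 290.4674987792969), 5.510910987854004)
orange 1051 [[0.427, -0.184, 0.191], [0.537, -0.043, 0.231], [0.666, -0.02, 0.24]]
yellow 216 [[0.48, -0.133, 0.177], [0.501, -0.108, 0.19], [0.542, -0.084, 0.193]]
cartontop 342 ((512.1535034179688, -108.90571594238281), (60.098506927490234, 42.368507385253906), 11.634234428405762)
```

The scene view shows the bin at about (255,240) with the carton at (233,216). In the top view the bar runs from (262,128) to (270,218), the carton is at (289,186) and the dropper at (319,192).

From depth, the bin's origin is about (0.577, -0.091) with a yaw of 5.5°. The carton's centre is at bin (-67, -11), its yaw relative to the bin is about +5°, and its top is at 0.190. These all agree with the text. First move: up, turn the jaws along bin y, and travel over the bar.

```bash
python3 -m pendant '[72,-30,0,0,-0.154, 72,-30,0,0,-0.154, 72,-30,0,0,-0.153, 72,0,-50,9.7,0, 72,0,-50,9.7,0, 72,0,-50,9.7,0, 72,0,-50,9.7,0, 72,0,-50,9.7,0, 72,0,-50,9.7,0, 72,0,-50,9.7,0, 72,0,-50,9.7,0, 72,0,-50,9.7,0, 72,0,-50,9.7,0, 72,0,-50,9.7,0, 72,0,-50,9.7,0, 72,0,-50,9.7,0, 72,0,-50,9.7,0]' 60
cat > s.py <<'E'
from h import *
o=r.get_obs(); M=R.from_rotvec(o["orientation"]).as_matrix(); a=np.arctan2(M[1,1],M[0,1])-np.pi/2
p=o["tcp_pos"]; d=p[:2]-[.5774,-.091]; c,s=np.cos(.0963),np.sin(.0963)
print("t",o["clock"],"bin xyz mm",np.round([1e3*(c*d[0]+s*d[1]),1e3*(c*d[1]-s*d[0]),1e3*p[2]],1),"yaw rel",round(np.degrees(a)-5.52,2),"xdown",M[:,0].round(3),"F",o["contact_force"].round(1),"w",o["grip_width"])
E
python3 s.py
```

```text
clock: 3.32
tcp_pos: [0.4435, -0.0548, 0.3217]
orientation: [-0.075, 1.568, 0.076]
contact_force: [0.9, 0.9, 0.3]
grip_width: 0.0723
t 3.325 bin xyz mm [-129.8   48.9  321.7] yaw rel -0.0 xdown [ 0.001  0.001 -1.   ] F [0.9 0.9 0.3] w 0.07234413812330832
```

```bash
python3 -m pendant '[72,10,-22,6,0, 72,20,-20,4,0, 72,30,0,0,0, 72,0,0,0,0]'
python3 - <<'E'
import runpy; runpy.run_path("s.py")
from h import *
im,d,c=grab("wrist"); im2,d2,c2=grab("scene")
P=pts(d2,c2)
ys,xs=130,330
save("w1",np.vstack([cv2.resize(im,(640,480))[:300*2//1][:480],])); save("sc1",cv2.resize(im2[150:290,150:350],(800,560)))
E
```

```text
clock: 3.82
tcp_pos: [0.4557, -0.094, 0.2599]
orientation: [-0.075, 1.574, 0.075]
contact_force: [0.1, -0.8, -0.3]
grip_width: 0.0717
t 3.825 bin xyz mm [-121.4    8.7  259.9] yaw rel -0.04 xdown [-0.004 -0.    -1.   ] F [ 0.1 -0.8 -0.3] w 0.07174504065556193
```

View pics/w1.png

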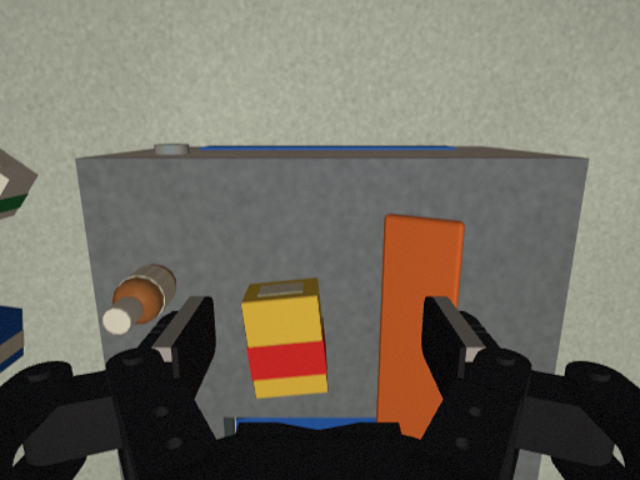

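View pics/sc1.png

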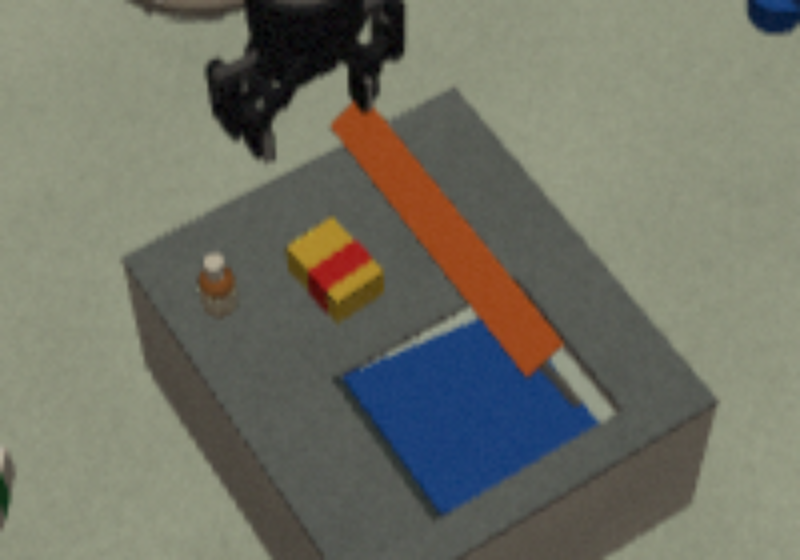

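The wrist view, which looks back toward the base, shows the right finger over the bar at about (440,320). The left finger is behind the carton at (285,340), clear of it and of the dropper at (130,300). Both jaws are above the bar, so I lower until contact.

```bash
python3 -m pendant '[72,8,0,0,0, 72,8,0,0,0, 72,5,0,0,0, 72,0,0,0,0]'; python3 s.py; python3 -m pendant '[72,5,0,0,0,72,0,0,0,0]'; python3 s.py;  python3 -m pendant '[72,5,0,0,0,72,0,0,0,0]'; python3 s.py
```

```text
clock: 4.42
tcp_pos: [0.4569, -0.0939, 0.2399]
orientation: [-0.076, 1.57, 0.075]
contact_force: [-0.5, 0.1, -0.1]
grip_width: 0.072
t 4.425 bin xyz mm [-120.2    8.6  239.9] yaw rel -0.01 xdown [-0.001 -0.    -1.   ] F [-0.5  0.1 -0.1] w 0.0719942631505751
clock: 4.68
tcp_pos: [0.457, -0.094, 0.235]
orientation: [-0.076, 1.57, 0.075]
contact_force: [-0.3, -0.6, 0.4]
grip_width: 0.0718
t 4.675 bin xyz mm [-120.1    8.6  235. ] yaw rel -0.01 xdown [-0.001 -0.    -1.   ] F [-0.3 -0.6  0.4] w 0.07179665521903594
clock: 4.92
tcp_pos: [0.4569, -0.0939, 0.2299]
orientation: [-0.076, 1.57, 0.076]
contact_force: [-0.3, 0.0, -1.1]
grip_width: 0.0719
t 4.925 bin xyz mm [-120.2    8.7  229.9] yaw rel -0.01 xdown [-0.001 -0.    -1.   ] F [-0.3  0.  -1.1] w 0.07192553384115756
```

```bash
python3 -m pendant '[72,4,0,0,0,72,0,0,0,0]'; python3 s.py;  python3 -m pendant '[72,4,1,0,0,72,0,0,0,0]'; python3 s.py;  python3 -m pendant '[72,4,1,0,0,72,0,0,0,0]'; python3 s.py
```

```text
clock: 5.18
tcp_pos: [0.457, -0.0939, 0.226]
orientation: [-0.076, 1.57, 0.076]
contact_force: [-0.2, -0.0, -0.5]
grip_width: 0.0718
t 5.175 bin xyz mm [-120.1    8.7  226. ] yaw rel -0.01 xdown [-0.001  0.    -1.   ] F [-0.2 -0.  -0.5] w 0.07178607170799871
clock: 5.42
tcp_pos: [0.4573, -0.093, 0.2222]
orientation: [-0.076, 1.569, 0.075]
contact_force: [0.3, -0.6, 0.6]
grip_width: 0.0717
t 5.425 bin xyz mm [-119.7    9.6  222.2] yaw rel -0.01 xdown [ 0. -0. -1.] F [ 0.3 -0.6  0.6] w 0.07173777177845038
clock: 5.68
tcp_pos: [0.4574, -0.0918, 0.2183]
orientation: [-0.076, 1.569, 0.076]
contact_force: [1.2, 1.0, 2.2]
grip_width: 0.0724
t 5.675 bin xyz mm [-119.6   10.7  218.3] yaw rel -0.0 xdown [ 0.001  0.    -1.   ] F [1.2 1.  2.2] w 0.07241092107629182
```

Light contact at TCP z≈0.219. Next I follow the bar's arc down.

```bash
python3 -m pendant '[72,7,4,0,0,72,7,4,0,0,72,7,3,0,0,72,7,3,0,0,72,0,0,0,0]'; python3 s.py;  python3 -m pendant '[72,7,2,0,0,72,7,2,0,0,72,6,1,0,0,72,0,0,0,0]'; python3 s.py
```

```text
clock: 6.3
tcp_pos: [0.4553, -0.0779, 0.1897]
orientation: [-0.076, 1.571, 0.076]
contact_force: [2.1, -0.6, 2.5]
grip_width: 0.0721
t 6.3 bin xyz mm [-120.2   24.8  189.7] yaw rel 0.0 xdown [-0.001 -0.    -1.   ] F [ 2.1 -0.6  2.5] w 0.07209640747207992
clock: 6.8
tcp_pos: [0.4549, -0.0731, 0.1698]
orientation: [-0.076, 1.57, 0.075]
contact_force: [0.2, -0.4, 3.6]
grip_width: 0.0721
t 6.8 bin xyz mm [-120.2   29.6  169.8] yaw rel -0.01 xdown [-0.001 -0.    -1.   ] F [ 0.2 -0.4  3.6] w 0.07211394360284895
```

```bash
python3 -m pendant '[72,5,1,0,0,72,4,0,0,0,72,0,0,0,0]'; python3 s.py;  python3 -m pendant '[72,3,0,0,0,72,0,0,0,0]'; python3 s.py;  python3 -m pendant '[72,3,0,0,0,72,0,0,0,0]'; python3 s.py
```

```text
clock: 7.18
tcp_pos: [0.4548, -0.072, 0.161]
orientation: [-0.076, 1.57, 0.076]
contact_force: [-0.3, -0.7, 3.9]
grip_width: 0.0724
t 7.175 bin xyz mm [-120.2   30.7  161. ] yaw rel -0.01 xdown [-0.001  0.    -1.   ] F [-0.3 -0.7  3.9] w 0.07241976218078522
clock: 7.42
tcp_pos: [0.4549, -0.0719, 0.1593]
orientation: [-0.074, 1.57, 0.077]
contact_force: [-6.4, -1.3, 19.3]
grip_width: 0.072
t 7.425 bin xyz mm [-120.1   30.8  159.3] yaw rel -0.01 xdown [-0.001  0.001 -1.   ] F [-6.4 -1.3 19.3] w 0.07196543145041615
clock: 7.68
tcp_pos: [0.455, -0.0717, 0.1579]
orientation: [-0.073, 1.57, 0.078]
contact_force: [-13.7, -0.3, 41.2]
grip_width: 0.072
t 7.675 bin xyz mm [-120.    30.9  157.9] yaw rel -0.01 xdown [-0.001  0.003 -1.   ] F [-13.7  -0.3  41.2] w 0.07203309888683404
```

The stop is at about z 0.1605, and I overpressed it. I back off 4 mm and check the flap.

```bash
python3 -m pendant '[72,-4,0,0,0,72,0,0,0,0]'
python3 - <<'E'
import runpy; runpy.run_path("s.py")
from h import *
im,d,c=grab("scene"); P=pts(d,c); hsv=cv2.cvtColor(im,cv2.COLOR_RGB2HSV); H,S=hsv[...,0],hsv[...,1]
X=(P[...,0]-.5774);Y=P[...,1]+.091; cc,s=np.cos(.0963),np.sin(.0963); bx=1e3*(cc*X+s*Y); by=1e3*(cc*Y-s*X); bz=1e3*P[...,2]
f=(H>105)&(H<125)&(S>150)&(bx>10)&(bx<120)&(by>-45)&(by<50)
k=np.polyfit(by[f],bz[f],1); print("flap slope deg",np.degrees(np.arctan(k[0])),f.sum())
o=(H>=8)&(H<=18)&(S>150)&(bx>-160)&(bx<110)&(by>30)&(by<110); print("bar",[np.percentile(v[o],[2,50,98]).round() for v in(bx,by,bz)])
q=(abs(bz-190)<6)&(bx>-110)&(bx<-20)&(abs(by+11)<40)&(S>120); print(cv2.minAreaRect(np.c_[bx[q],by[q]].astype(np.float32)))
save("sc2",cv2.resize(im[150:290,150:350],(800,560)))
E
```

```text
clock: 7.92
tcp_pos: [0.4549, -0.0719, 0.1599]
orientation: [-0.075, 1.569, 0.076]
contact_force: [-2.9, -0.8, 11.5]
grip_width: 0.0721
t 7.925 bin xyz mm [-120.1   30.7  159.9] yaw rel -0.0 xdown [-0.     0.001 -1.   ] F [-2.9 -0.8 11.5] w 0.07212658768502032
flap slope deg -43.17546085799583 725
bar [array([-140.,  -14.,   95.]), array([56., 71., 89.]), array([163., 168., 175.])]
((-67.804443359375, -11.253461837768555), (61.99861526489258, 44.164485931396484), 7.392665386199951)
```

View pics/sc2.png

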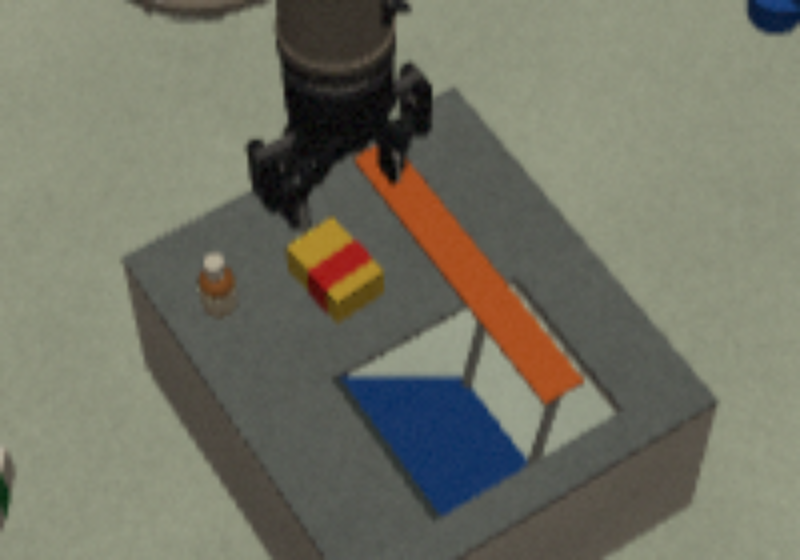

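The flap is fully open (43.2°), the bar is level at z≈168, and the carton is unmoved. The pusher finger is at y≈-12.6, in line with the carton (y≈-11). Now I push.

```bash
python3 -m pendant '[72,0,0,5,0,72,0,0,5,0,72,0,0,5,0,72,0,0,5,0,72,0,0,5,0,72,0,0,5,0,72,0,0,5,0,72,0,0,5,0,72,0,0,0,0]'
cat > k.py <<'E'
import runpy; runpy.run_path("s.py")
from h import *
im,d,c=grab("scene"); P=pts(d,c); hsv=cv2.cvtColor(im,cv2.COLOR_RGB2HSV); H,S=hsv[...,0],hsv[...,1]
X=(P[...,0]-.5774);Y=P[...,1]+.091; cc,s=np.cos(.0963),np.sin(.0963); bx=1e3*(cc*X+s*Y); by=1e3*(cc*Y-s*X); bz=1e3*P[...,2]
f=(H>105)&(H<125)&(S>150)&(bx>10)&(bx<120)&(by>-45)&(by<50)
print("flap deg",np.degrees(np.arctan(np.polyfit(by[f],bz[f],1)[0])))
q=(bz>176)&(bx>-110)&(bx<60)&(by>-60)&(by<50)&(((H>20)&(H<34)&(S>120))|(((H<6)|(H>174))&(S>150))); print("carton px",q.sum(), cv2.minAreaRect(np.c_[bx[q],by[q]].astype(np.float32)) if q.sum()>5 else "")
save("last",cv2.resize(im[150:290,150:350],(800,560)))
E
python3 k.py
```

```text
clock: 9.1
tcp_pos: [0.4913, -0.0682, 0.1593]
orientation: [-0.074, 1.577, 0.078]
contact_force: [-12.7, -1.8, 20.8]
grip_width: 0.0716
t 9.1 bin xyz mm [-83.5  31.  159.3] yaw rel 0.02 xdown [-0.008  0.002 -1.   ] F [-12.7  -1.8  20.8] w 0.07164727427666785
flap deg -43.220832928061775
carton px 298 ((-42.22798156738281, 6.117427825927734), (83.57235717773438, 67.31614685058594), 87.54782104492188)
```

```bash
sed -i 's/(by<50)&(((H/(by<28)\&(((H/' k.py; python3 -m pendant '[72,-1.5,0,0,0,72,0,0,5,0,72,0,0,5,0,72,0,0,5,0,72,0,0,0,0]'; python3 k.py
```

```text
clock: 9.78
tcp_pos: [0.5107, -0.0665, 0.1608]
orientation: [-0.076, 1.569, 0.076]
contact_force: [-1.3, 0.8, 4.1]
grip_width: 0.0718
t 9.775 bin xyz mm [-64.   30.8 160.8] yaw rel 0.0 xdown [ 0.001  0.    -1.   ] F [-1.3  0.8  4.1] w 0.07180453751091766
flap deg -42.79839512189247
carton px 307 ((-34.125850677490234, -9.037128448486328), (83.92097473144531, 55.809112548828125), 1.1107715368270874)
```

View pics/last.png

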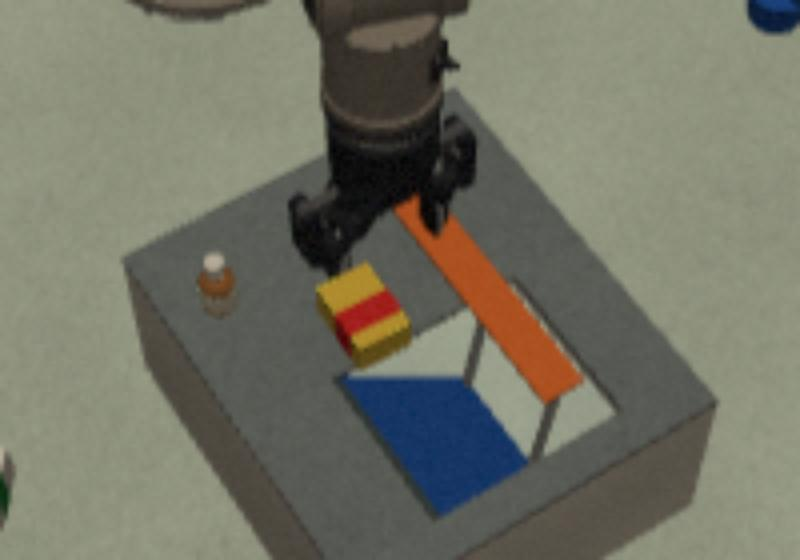

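The carton is straight, with its front at the edge, and the flap is open (42.8°). I press 0.7 mm more and push on over the edge.

```bash
python3 -m pendant '[72,0.7,0,0,0,72,0,0,6,0,72,0,0,6,0,72,0,0,6,0,72,0,0,6,0,72,0,0,6,0,72,0,0,6,0,72,0,0,6,0,72,0,0,0,0,72,0,0,0,0,72,0,0,0,0]'; python3 k.py
```

```text
clock: 11.2
tcp_pos: [0.5511, -0.0632, 0.1602]
orientation: [-0.075, 1.57, 0.075]
contact_force: [-3.7, -0.6, 7.3]
grip_width: 0.072
t 11.2 bin xyz mm [-23.5  30.2 160.2] yaw rel -0.02 xdown [-0.001 -0.    -1.   ] F [-3.7 -0.6  7.3] w 0.07200145963034563
flap deg -42.25211334580524
carton px 6 ((-2.895268440246582, 0.21127891540527344), (54.51655578613281, 6.26063346862793), 50.566505432128906)
```

View pics/last.png

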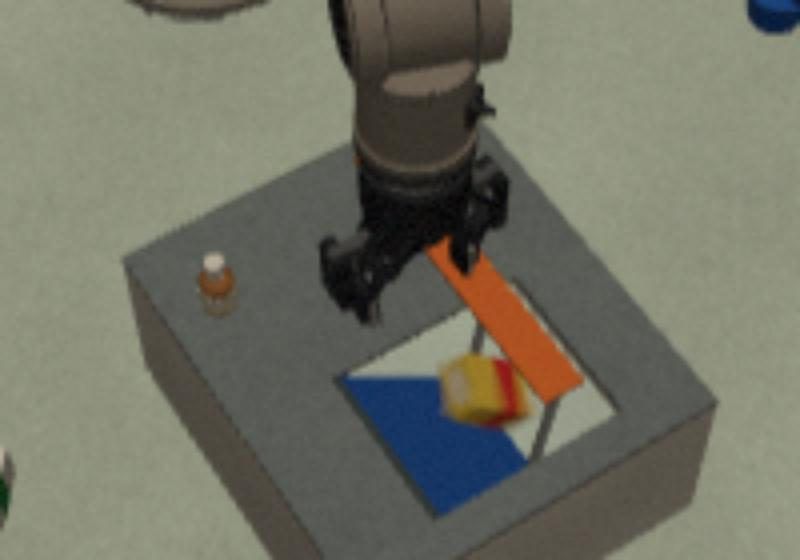

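The carton has tipped in and is sliding down the open flap (blurred at (485,390)). I hold and look again.

```bash
python3 -m pendant '[72,0,0,0,0,72,0,0,0,0,72,0,0,0,0,72,0,0,0,0]'
cat >> k.py <<'E'
for n in("scene","top"):
    im,d,c=grab(n);P=pts(d,c); hsv=cv2.cvtColor(im,cv2.COLOR_RGB2HSV); H,S=hsv[...,0],hsv[...,1]
    X=(P[...,0]-.5774);Y=P[...,1]+.091; bx=1e3*(cc*X+s*Y); by=1e3*(cc*Y-s*X); bz=1e3*P[...,2]
    q=(abs(bx)<170)&(by>-130)&(by<160)&(bz<150)&(((H>20)&(H<34)&(S>120))|(((H<6)|(H>174))&(S>150)))
    print(n,"inside px",q.sum(),[np.percentile(v[q],[5,50,95]).round() for v in(bx,by,bz)] if q.any() else "")
E
python3 k.py
```

```text
clock: 11.75
tcp_pos: [0.5511, -0.0631, 0.1602]
orientation: [-0.075, 1.57, 0.075]
contact_force: [-5.1, -0.7, 6.5]
grip_width: 0.0718
t 11.75 bin xyz mm [-23.5  30.3 160.2] yaw rel -0.02 xdown [-0.001 -0.    -1.   ] F [-5.1 -0.7  6.5] w 0.07179579998646965
flap deg -42.64192197804091
carton px 1 
scene inside px 83 [array([29., 62., 66.]), array([102., 115., 133.]), array([16., 59., 70.])]
top inside px 0
```

View pics/last.png

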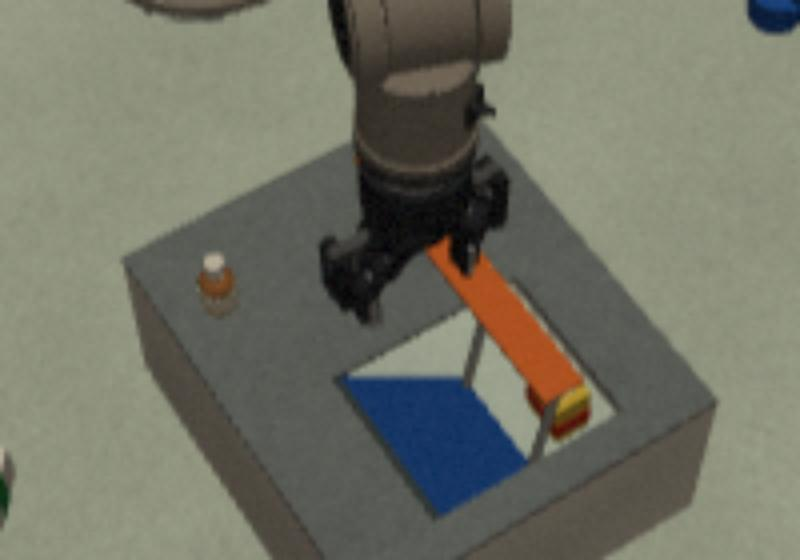

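The carton has dropped. It stands on the bin floor at about (60,115), with its highest points at z≈70, clear of the flap, and the flap is still held open (42.6°). Now I ease the bar back up its arc and move clear.

```bash
python3 -m pendant '[72,-8,-1,0,0,72,-8,-1,0,0,72,-8,-2,0,0,72,-8,-3,0,0,72,-8,-3,0,0,72,-8,-4,0,0,72,-8,-4,0,0,72,-8,-3,0,0,72,-15,0,0,0,72,-30,0,0,0,72,-40,0,-20,0,72,-20,0,-40,0,72,0,0,-20,0,72,0,0,0,0,72,0,0,0,0,72,0,0,0,0]'; python3 k.py
```

```text
clock: 13.9
tcp_pos: [0.4747, -0.091, 0.3289]
orientation: [-0.076, 1.57, 0.076]
contact_force: [-0.5, -0.2, 0.7]
grip_width: 0.0718
t 13.9 bin xyz mm [-102.2    9.9  328.9] yaw rel 0.02 xdown [-0.    -0.001 -1.   ] F [-0.5 -0.2  0.7] w 0.0717508979728141
flap deg -12.005207064803265
carton px 13 ((-85.51156616210938, -15.300148010253906), (89.3183822631836, 25.27381706237793), 70.78665924072266)
scene inside px 45 [array([18., 50., 66.]), array([121., 127., 155.]), array([10., 66., 72.])]
top inside px 0
```

View pics/last.png

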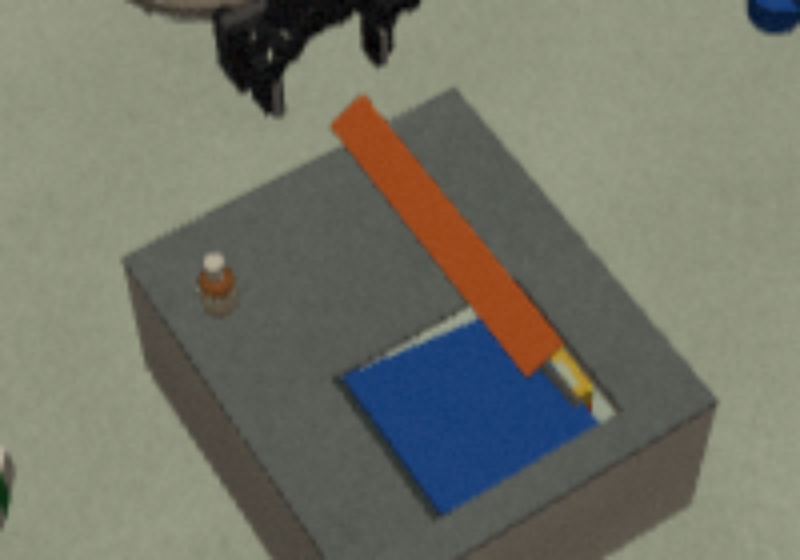

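The flap is closed (12.0°), the carton stands inside the bin with its top at z≈66–72, the gripper is free, and the dropper hasn't moved. I hand in.

```bash
python3 -c "
from bench import r; print(r.hand_in())"
```

```text
the job is handed in; nothing more can be done
None
```

The carton is in the returns bin, the flap has closed by itself, and the job is handed in; the hand-in gave no verdict. One finger pressed the orange bar to its stop while the carton was still on the ledge. The other finger then pushed the carton straight over the edge, and it slid off the open flap into the bin.

**Last checks, by camera and depth:**
- **Flap:** it measured about 43° when first pressed down. It read 42.3° as the carton slid in, 42.6° just after, and 12.0° (closed) at the end.
- **Carton:** it stands on end inside the bin at about bin x 50–60, y 115–125 mm. Its top is at about 70 mm, so its centre is well below 100 mm.
- **Robot:** the gripper is clear above the bin, with contact force under 1 N.
- **Bystanders:** the dropper stands where it was. I did not measure the others again, but the arm passed well above or clear of them.
- **Time:** about 14 s of the 38 s allowed.

**What was less clean:**
- I briefly overpressed the bar at its stop, to about 41 N with the fingertip, and backed off at once.
- The top camera could not see the carton at the end, so its final place rests on the scene camera alone.

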